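# Press a tube end housing onto a sprung contact and hold it at the stop

### The job

Lift the aluminium end housing out of its white rest block, turn it so that its copper side port lines up with the gap between the two blue cheeks of the press station, lower its spigot into the station's bore and press it down against the sprung brass plunger until its flange sits flat on the steel stop ring all round. Finish while still holding it pressed firmly on the ring, as for a contact test: do not let go (the spring would lift it off), do not ram it into the ring, and leave the glass tube, the black cover disc and the steel sleeve where they are.

Things in the scene. Friction and masses are not known exactly. Their poses are not given: they have to be found in the camera images.
- housing: Loose aluminium end housing, 130 to 250 g, upright in the rest block. Origin: centre of its spigot's underside; z up; x towards its side port. Upwards: spigot 24 mm diameter, 20 mm long, foot chamfered 3 mm; flange 60 mm diameter from 20 to 30 mm; round neck 30 mm diameter from 30 to 74 mm (grip it here from above, any yaw). Its copper port sticks out of the flange's edge.
- flange (a point): Centre of the underside of the housing's flange, 20 mm above the housing's origin: the face that must meet the stop ring.
- port (a point): Outer end of the housing's copper side port: a stub of 10 mm diameter from the flange's edge (30 mm from the axis) out to 46 mm along the housing's x; its axis is 25 mm above the housing's origin, its underside level with the flange's underside.
- rest: Fixed white plastic rest block, 85 x 85 x 26 mm, with a 35 mm through hole in the middle in which the spigot hangs; the flange lies on its top. Origin: centre of its underside.
- station: Fixed press station. Origin: centre of its underside on the table; x points to the port gap. Base plate 140 x 120 x 12 mm (x, y, z), on it a grey block 100 x 100 mm, top at 42 mm, with a 33 mm bore in the middle and a steel stop ring on top. Two blue cheeks flank the port gap (see point notch).
- stop_ring: Fixed steel stop ring on the station's block, 68 mm outer and 33 mm inner diameter, 4 mm thick, its top 46 mm above the table: the hard stop for the flange. Origin: centre of its underside.
- stop_centre (a point): Centre of the stop ring's top face, 46 mm above the table, on the bore's axis; its x points to the port gap.
- notch (a point): Middle of the port gap between the two blue cheeks, 42.5 mm from the bore's axis along the station's x, level with the stop ring's top. The gap is 22 mm wide; the cheeks stand 36 to 49 mm from the bore's axis, tops 60 mm above the table.
- plunger (a joint): Travel (m) of the sprung brass plunger, 20 mm diameter, in the bore: 0 when up, its top 4 mm below the stop ring's top; grows as pressed, about 0.016 when the flange meets the ring, own limit 0.022. Spring force 4 N at 0, plus 0.4 N per mm, so about 10 N at the stop: the housing's weight alone does not press it in.
- tube: Bystander: loose glass tube on an aluminium base, 84 mm diameter, 168 mm tall, standing upright. Origin: centre of its underside.
- cover: Bystander: loose black cover disc, 76 mm diameter, 5 mm thick, flat on the table. Origin: centre of its underside.
- sleeve: Bystander: loose steel sleeve, 34 mm diameter, 30 mm tall, standing on the table. Origin: centre of its underside.
Not all that is in view belongs to the job. Of the things like the rest, leave any that is pink or turquoise; of the rest the larger one is meant.

How it is judged (in metres and radians):
On the way, in this order (a step that is already met when the one before it is completed fails the run):
1. the housing is lifted clear of the rest block in the gripper (z of housing in the frame of rest above 0.035 m and contact force between the fingers and housing above 1 N), for 0.1 s.
2. the spigot stands in the bore and presses on the plunger (value of joint plunger above 0.003 m and contact force between housing and plunger above 1 N and horizontal distance between flange and stop_centre below 0.006 m), for 0.05 s.
At the end, for the whole second after the job is handed in: Fingers still press the housing: flange within 1.5 mm of the ring's top, bearing on it with over 1 N, within 6 mm of the bore's axis, upright within 0.05 rad, port within 0.25 rad of the gap's direction, plunger in by 14.5 mm or more, at rest (horizontal distance between flange and stop_centre below 0.006 m and z of flange in the frame of stop_centre below 0.0015 m and x of port in the frame of stop_centre above 0.035 m and angle between the x axis of housing and the x axis of station, either way round below 0.25 rad and angle between housing's own z axis and vertical below 0.05 rad and value of joint plunger above 0.0145 m and contact force between housing and stop_ring above 1 N and contact force between the fingers and housing above 2 N and linear speed of housing below 0.01 m/s); the arm keeps its last pose, push and grip.
It fails at once if the housing is rammed onto the stop ring with more than 70 N (contact force between housing and stop_ring above 70 N).
It fails at once if the glass tube is moved by more than 30 mm or tipped (distance of tube from where it was at the start of the episode above 0.03 m or angle between tube's own z axis and vertical above 0.3 rad).
It fails at once if the cover disc is moved by more than 30 mm (distance of cover from where it was at the start of the episode above 0.03 m).
It fails at once if the sleeve is moved by more than 30 mm or tipped (distance of sleeve from where it was at the start of the episode above 0.03 m or angle between sleeve's own z axis and vertical above 0.5 rad).
It also fails if it takes over 38 s, if anything falls off the work surface, if the arm or the gripper's body presses on something with over 40 N, if the wrist force passes 120 N, or if a joint passes its speed limit or range.

### The arm

A 6-joint arm with a two-finger parallel gripper is mounted at the origin on the work surface. World frame = base frame: x ahead of the robot, y to its left, z up, the work surface at z = 0. Lengths are in mm, angles in rad, forces in N, time in s.
With the tool pointing down it reaches from about 350 to 925 mm from the base axis. Payload 6.4 kg.
Tool frame: the origin (TCP) lies at the very end of the fingers, on their centre line; the grasp point (between the pads) lies 19 mm behind it; z points along the fingers, y is the line along which they close (so a half turn about z gives the same grasp; the last joint's range is limited). The gripper opens to 85 mm and grips with 20 to 120 N. Pads are 22 mm wide; open, the fingers measure 114 mm over their backs; the gripper's body (76 mm by 85 mm) begins 54 mm behind the grasp point. The pads swing forward as they close: fully open they stand 13 mm farther back than shut.
Start: joints at [-1.413, 0.245, 1.558, -0, 1.339, -0.174], TCP at [211.74, -614.557, 231.29] pointing down, gripper open.
Joint ranges: [-3.13, 3.13], [-1.02, 2.26], [0.13, 2.54], [-0.95, 4.09], [0.21, 2.88], [-2.74, 2.74]. Speed limits (rad/s): [2.57, 2.57, 3.14, 3.14, 3.14, 3.14].

### API

Orientations are given as a unit quaternion [x, y, z, w].
In Python, from rig import ctrl, vision gives the robot as it stands. Calls block until the motion is done:
- ctrl.goto(position, orientation): joint-space move of the TCP to a pose.
- ctrl.line_to(position, speed=150, rotation=None): straight line of the TCP; rotation=None keeps the orientation; speed is the mean speed in mm/s.
- ctrl.movej(angles): joint-space move.
- ctrl.grip(opening): finger opening in mm; the grip force is fixed at half the most; returns when the fingers have stopped.
- ctrl.pause(seconds).
- ctrl.ik(position, orientation): joint angles nearest the present ones, or None.
- ctrl.get_state(): the state.
- vision.grab_frame(name): name is "side" or "top"; returns (picture, depth): 420x560x3 uint8, red, green, blue; 420x560 float32, mm along the optical axis (not along the pixel's ray), 0 where there is no reading.
- vision.calibration(name): a dict with "fx", "fy", "cx", "cy" (pixels), "dist" ([k1, k2, p1, p2, k3] as OpenCV has them; the pictures are not rectified), "xyz" and "attitude" of the camera in the world. Camera axes: x right, y up, looking along -z (the intrinsics and any distortion apply to the point x, -y, -z); pixel columns grow to the right and rows downward; lengths in mm; the calibration is good to about 2 mm. A picture is of the moment at which its call begins. calibration takes no time and is no camera call.
A pose or a line that the arm cannot do raises ctrl.PlanningError and nothing moves.
- ctrl.close_job(): hands the job in; it is judged then, once.
The state is a dict: "t": time; "qpos": joint angles; "qvel": joint speeds; "tau": joint torques, N m; "ee_pos": TCP position; "tool_rot": TCP orientation; "contact_force": force on the tool from outside, world axes, zero at the start; "torque": the same for the moment, N m; "width": finger opening in mm; "grip_force": force on a finger pad.
Only numpy, scipy, OpenCV 4.12 (cv2) and the standard library are available. Lean on these libraries where they do the work, as an engineer would, in place of code of your own. Each camera call takes 0.05 s, during which the arm holds its last target. There are 200 camera calls.

## Working session

There is one attempt and no reset: what is moved stays moved. The work goes in short steps, each a Python script; the robot and the scene stay as the last script left them, time stands still between calls to the robot, and variables do not carry over. Pictures are saved under pics/ and viewed, at most 10 in all, crops included, and the job is handed in when it is done.

```bash
ls; mkdir -p pics
python3 - <<'E'
from rig import ctrl, vision
import cv2,numpy as np
for n in("side","top"):
    p,d=vision.grab_frame(n); cv2.imwrite(f"pics/{n}0.png",p[:,:,::-1]); np.savez(f"{n}0.npz",p=p,d=d)
    print(n,vision.calibration(n),(d>0).mean())
s=ctrl.get_state();print(s)
E
```

```text
pics
side {'fx': 504.50362025220846, 'fy': 504.50362025220846, 'cx': 280.29897914696375, 'cy': 205.51077364895428, 'dist': array([-0.06630633,  0.        ,  0.        ,  0.        ,  0.        ]), 'xyz': array([283.56332017, 499.63863953, 744.50495325]), 'attitude': array([-0.07968941,  0.32973207,  0.91619548, -0.21333591])} 0.9961054421768708
top {'fx': 449.1813575424795, 'fy': 449.1813575424795, 'cx': 283.3170647927171, 'cy': 216.73636881372906, 'dist': array([-0.14854685,  0.        ,  0.        ,  0.        ,  0.        ]), 'xyz': array([ 464.3303838 ,  -24.13464431, 1034.9726372 ]), 'attitude': array([ 0.03820611, -0.01970176, -0.70442961,  0.70847093])} 0.9957482993197279
{'t': 0.1, 'qpos': array([-1.41306090e+00,  2.45750790e-01,  1.55887290e+00, -1.66492429e-05,
        1.33867660e+00, -1.74096406e-01]), 'qvel': array([ 0.0019034 , -0.00065051, -0.00123153, -0.00030643, -0.00054966,
        0.00018855]), 'tau': array([-4.52827871e-04, -4.30670035e+01, -3.27129042e+01, -1.07566448e-04,
        2.83225425e-03, -2.37102071e-08]), 'ee_pos': array([ 211.68024884, -614.05110901,  230.29663675]), 'tool_rot': array([ 9.86266823e-01,  1.65157576e-01, -1.11486211e-06, -8.53858368e-04]), 'contact_force': array([-0.37093532,  0.68931674,  0.14448617]), 'torque': array([ 0.05547685, -0.01551761,  0.02481208]), 'grip_force': 0.0, 'width': 85.44353872503216}
```

View pics/top0.png

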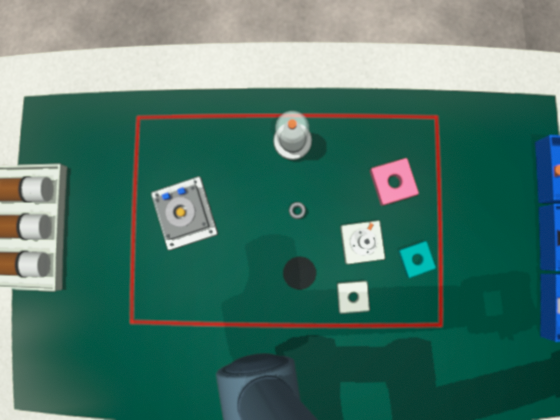

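View pics/side0.png

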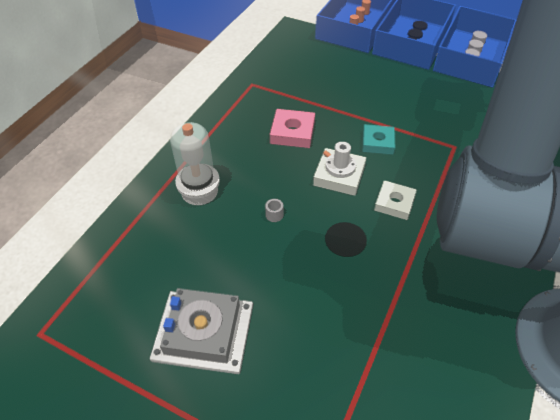

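Top view: the housing is at about (366,241) in the larger white rest, with its copper port at (370,226). Possible mix-ups are the small white block (353,297), the pink block (395,181) and the turquoise block (417,259). By the description I choose (366,241). The station is at (183,212), its brass plunger at (181,212) and its blue cheeks at (166,196) and (182,191). The side view agrees, with the housing at (342,160) and the station at (201,322).

```bash
cat > h.py <<'E'
import cv2,numpy as np
from rig import ctrl,vision
from scipy.spatial.transform import Rotation as R
def cam(n):
    c=vision.calibration(n);K=np.array([[c['fx'],0,c['cx']],[0,c['fy'],c['cy']],[0,0,1]])
    return K,np.array(c['dist']),np.array(c['xyz']),R.from_quat(c['attitude']).as_matrix()
def rays(n,uv):
    K,D,o,M=cam(n); x=cv2.undistortPoints(np.float64(uv).reshape(-1,1,2),K,D)[:,0]
    return o,np.c_[x[:,0],-x[:,1],-np.ones(len(x))]@M.T
def plane(n,uv,z):
    o,r=rays(n,uv); return o+r*((z-o[2])/r[:,2])[:,None]
def cloud(n,d):
    v,u=np.mgrid[:420,:560]; o,r=rays(n,np.c_[u.ravel(),v.ravel()])
    return (o+r*d.reshape(-1,1)).reshape(420,560,3)
def blobs(m,amin=8):
    k,l,s,c=cv2.connectedComponentsWithStats(m.astype(np.uint8))
    return [(s[i,4],c[i]) for i in range(1,k) if s[i,4]>=amin]
E
python3 - <<'E'
from h import *
np.set_printoptions(precision=1,suppress=True)
for n in("top","side"):
    f=np.load(n+"0.npz");p,d=f['p'],f['d'];P=cloud(n,d);h=cv2.cvtColor(p,cv2.COLOR_RGB2HSV)
    H,S,V=h[...,0],h[...,1],h[...,2]
    win=lambda u0,u1,v0,v1:np.add.outer(np.zeros(420),np.zeros(560)).astype(bool)|((np.arange(420)[:,None]>=v0)&(np.arange(420)[:,None]<v1)&(np.arange(560)>=u0)&(np.arange(560)<u1))
    W={'top':[(335,390,215,270),(145,220,170,255)],'side':[(305,370,130,200),(145,255,280,375)]}[n]
    print(n)
    a=win(*W[0]);b=win(*W[1])
    for nm,m,z in [("copper",a&(H<16)&(S>90)&(V>100),31),("brass",b&(H>8)&(H<28)&(S>110),42),("blue",b&(H>105)&(H<128)&(S>130),58)]:
        for A,c in blobs(m,5): print(nm,A,c,plane(n,[c],z)[0],"cloud z",np.median(P[m][:,2]))
    for nm,w,z0,z1 in [("necktop",a,74,88),("flange",a,32,42),("resttop",a,22,30),("ring",b,44,50),("cheek",b,54,66),("block",b,38,44),("base",b,8,16)]:
        m=w&(P[...,2]>z0)&(P[...,2]<z1)
        q=P[m]
        if len(q)>3:
            r=cv2.minAreaRect(q[:,:2].astype(np.float32)); print(nm,len(q),"mean",q.mean(0),"rect",np.array(r[0]),np.array(r[1]),r[2])
for n,c in(("top",(340,205,55,75)),("top",(140,165,85,95))):
    f=np.load(n+"0.npz")['p'];u,v,w,h=c
f=np.load("top0.npz")['p'];g=np.load("side0.npz")['p']
im=[cv2.resize(x,(390,290),interpolation=cv2.INTER_CUBIC) for x in (f[210:275,325:412],f[170:255,135:249],g[130:200,295:389],g[280:375,140:268])]
cv2.imwrite("pics/crop.png",np.vstack([np.hstack(im[:2]),np.hstack(im[2:])])[:,:,::-1])
E
```

```text
top
copper 23 [370.1 226.1] [ 526.6 -192.3   31. ] cloud z 34.92157934635611
brass 62 [180.  211.7] [556.2 235.1  42. ] cloud z 40.217965072353195
blue 37 [181.4 190.7] [601.5 229.   58. ] cloud z 58.31020028492344
blue 36 [165.7 195.9] [590.  264.5  58. ] cloud z 58.31020028492344
necktop 161 mean [ 491.3 -175.2   79.3] rect [ 490.8 -175.5] [27.8 30. ] 0.248847097158432
flange 379 mean [ 493.6 -175.7   35.4] rect [ 496.  -175.7] [68.6 57.1] 10.182282447814941
resttop 801 mean [ 490.3 -175.6   25.3] rect [ 491.6 -176.7] [85.8 84.7] 7.608098030090332
ring 443 mean [557.2 234.1  45.7] rect [555.3 235.8] [97.9 97.3] 19.875473022460938
cheek 81 mean [597.4 246.6  58.5] rect [597.7 248.4] [13.2 53.3] 17.80724334716797
block 1249 mean [554.1 234.6  41.2] rect [556.9 235.9] [101.7 100.9] 18.664037704467773
base 908 mean [547.7 220.1  11.3] rect [555.9 235.4] [140.1 120.9] 18.55265235900879
side
copper 25 [326.3 153.4] [ 526.6 -191.5   31. ] cloud z 35.08346273839254
brass 118 [200.1 321.5] [553.2 239.3  42. ] cloud z 41.93764075439299
blue 99 [175.1 302.6] [598.4 235.5  58. ] cloud z 58.94585210146158
blue 95 [168.2 324.4] [587.1 270.7  58. ] cloud z 58.94585210146158
necktop 169 mean [ 488.3 -172.3   79.6] rect [ 488.9 -173.2] [28.6 30.6] 21.81480598449707
flange 393 mean [ 489.3 -167.7   35.9] rect [ 494.9 -171.6] [70.7 59.3] 5.701352596282959
resttop 859 mean [ 491.1 -172.9   25.9] rect [ 498.4 -200.8] [138.1 164.1] 27.860368728637695
ring 1103 mean [555.8 240.9  45.9] rect [553.3 238.9] [98.3 99.2] 17.64448356628418
cheek 188 mean [593.6 252.9  59.1] rect [594.7 250.8] [13.4 52.7] 19.590335845947266
block 2523 mean [548.7 239.7  41.7] rect [555.  238.2] [101.3 102. ] 18.301015853881836
base 1927 mean [532.9 251.2  11.7] rect [554.7 238.2] [141.  120.8] 18.33392906188965
```

View pics/crop.png

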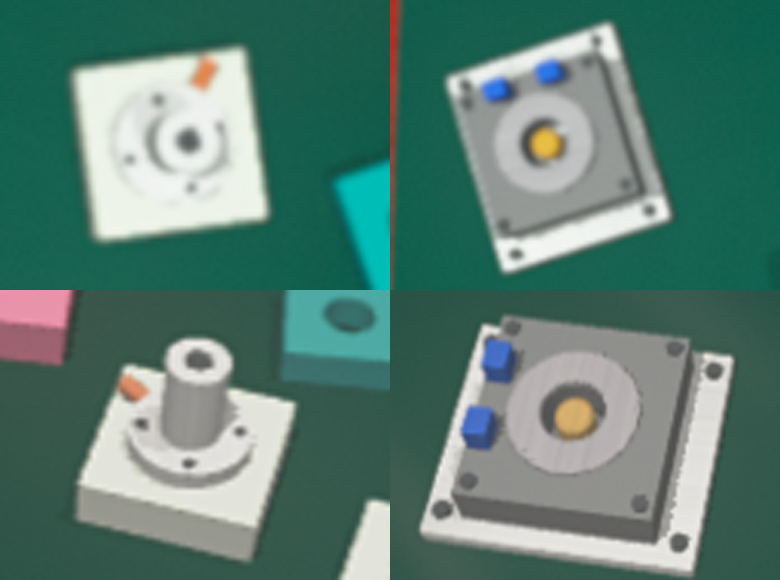

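The crop confirms it: a turned housing with its copper port in the white rest, and the station with its two blue cheeks. The sizes match (neck 30, rest 85, base 140x120, heights within 1 mm). The housing is at (490,-174.3) with its port at -25.5°. The station is at (555.5,237) with yaw 18.5°. I'll grasp now.

```bash
cat >> h.py <<'E'
def q(a): a=np.radians(a)/2; return [np.cos(a),np.sin(a),0,0]
def st(): 
    s=ctrl.get_state(); print("t%.2f"%s['t'],s['ee_pos'].round(1),"F",s['contact_force'].round(1),"w%.1f g%.1f"%(s['width'],s['grip_force']),"q6 %.2f"%s['qpos'][5]); return s
E
python3 - <<'E'
from h import *
ctrl.goto([490,-174.3,150],q(45)); st()
ctrl.line_to([490,-174.3,49],speed=80); st()
ctrl.grip(20); st()
ctrl.line_to([490,-174.3,120],speed=60); st()
ctrl.line_to([490,-174.3,240],speed=120); st()
ctrl.line_to([555.5,237,240],speed=170,rotation=q(89)); ctrl.pause(.3);st()
for n in("side","top"):
    p,d=vision.grab_frame(n); cv2.imwrite(f"pics/{n}1.png",p[:,:,::-1]); np.savez(f"{n}1.npz",p=p,d=d)
E
```

```text
t2.01 [ 490.2 -175.2  150.3] F [ 0.7  0.6 -0. ] w85.6 g0.0 q6 0.23
t3.42 [ 490.5 -174.6   49.7] F [ 0.1  0.5 -0.6] w85.5 g0.0 q6 0.23
t3.98 [ 490.3 -174.5   49.4] F [1.2 0.1 3. ] w28.7 g59.2 q6 0.23
t5.31 [ 489.7 -174.1  119.5] F [-1.   0.3 -1. ] w28.8 g59.2 q6 0.23
t6.46 [ 489.5 -174.   238.9] F [ 0.6  0.4 -2.1] w28.6 g59.2 q6 0.23
t9.36 [555.5 236.9 240. ] F [-0.4  0.5 -2.1] w28.7 g59.2 q6 0.23
```

View pics/side1.png

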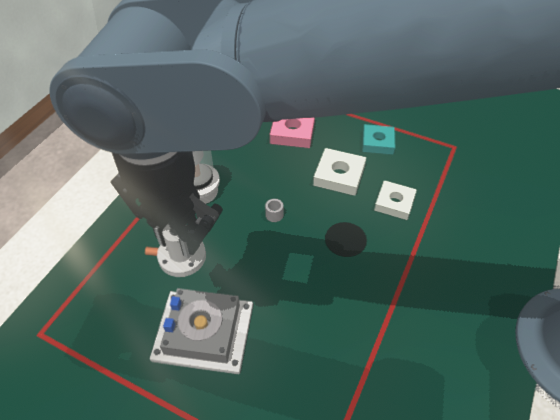

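The housing is held: flange at (180,259), port at (152,251), over the station at (201,322). I'll go down to a hover above the bore and measure the housing against the station in the same camera.

Run:
```python
from h import *
np.set_printoptions(precision=1,suppress=True)
from scipy.optimize import least_squares
ctrl.line_to([555.5,237,112],speed=120); ctrl.pause(.3); s=st(); T=s['ee_pos']
fl=T[2]-23.4
for n in("side","top"):
    p,d=vision.grab_frame(n); np.savez(f"{n}2.npz",p=p,d=d)
    cv2.imwrite(f"pics/{n}2.png",p[:,:,::-1])
    P=cloud(n,d);H,S,V=cv2.split(cv2.cvtColor(p,cv2.COLOR_RGB2HSV))
    near=np.hypot(P[...,0]-T[0],P[...,1]-T[1])<60
    m=near&(H<16)&(S>90)&(V>80)&(P[...,2]>fl-6)&(P[...,2]<fl+18)
    for A,c in blobs(m,5): print(n,"copper",A,c,plane(n,[c],fl+5+3)[0],np.median(P[m][:,2])-fl)
    grey=near&(S<70)&(V>70)
    w=P[grey&(P[...,2]>fl+1)&(P[...,2]<fl+8)]
    if len(w)>10:
        r=least_squares(lambda c:np.hypot(w[:,0]-c[0],w[:,1]-c[1])-30,T[:2],loss='soft_l1'); print(n,"wall",len(w),r.x,np.abs(r.fun).mean())
    t=P[grey&(P[...,2]>fl+8.5)&(P[...,2]<fl+13)]
    if len(t)>10:
        print(n,"top",len(t),t.mean(0),cv2.minEnclosingCircle(t[:,:2].astype(np.float32)))
a=cv2.imread("pics/side2.png")[190:370,100:270];b=cv2.imread("pics/top2.png")[150:330,100:270]
cv2.imwrite("pics/c2.png",np.hstack([cv2.resize(x,(390,413),interpolation=cv2.INTER_CUBIC) for x in(a,b)]))
```

```text
t10.97 [555.7 237.1 112.4] F [-0.6 -0.  -1.8] w28.5 g59.2 q6 0.23
side copper 61 [168.4 300.3] [591.3 251.7  97. ] 8.995825361635497
side wall 114 [555.8 236.8] 2.2833242944223837
side top 450 [550.9 251.5  99.2] ((555.0361938476562, 237.78652954101562), 30.234224319458008)
top wall 78 [558.8 240.2] 3.9526930425350293
top top 130 [556.  218.6  99. ] ((556.568603515625, 230.5294952392578), 28.032907485961914)
```

View pics/c2.png

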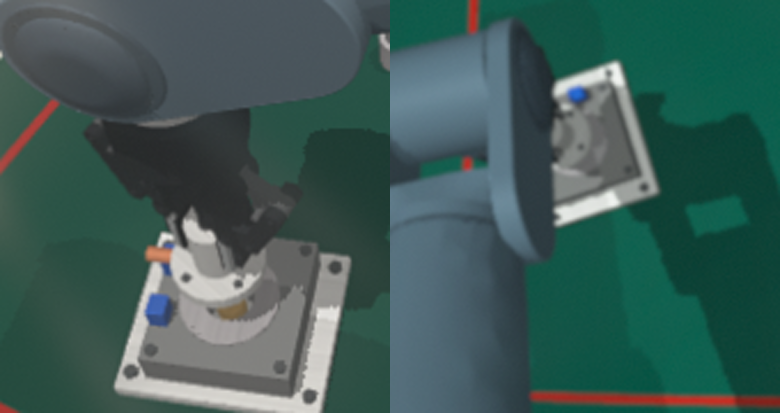

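In the crop, the flange sits directly above the ring and the port points at the gap. In the side camera the flange centre is (555.0,237.8) against the station's (554.8,238.4), and the port is at 21° against 18.5°. That is well inside tolerance, so I'll lower it and press under force control.

Run:
```python
from h import *
X,Y=555.4,237.5
R2=q(87)
ctrl.line_to([X,Y,89],speed=50,rotation=R2); ctrl.pause(.2); s=st(); b=s['contact_force'][2]
z=89
while z>64:
    z-=2 if z>73 else .4
    ctrl.line_to([X,Y,z],speed=20); 
    s=st(); f=s['contact_force'][2]-b
    if np.hypot(*s['contact_force'][:2])>15 or f>24: break
    if z>75 and f>16: print("jam?");break
ctrl.pause(.3); s=st(); print(z,s['contact_force'][2]-b)
```

```text
t11.88 [555.7 237.6  89.4] F [ 0.1 -0.9 -2.3] w28.3 g59.2 q6 0.27
t12.13 [555.3 237.5  86.9] F [-0.2  0.5 -1.3] w28.6 g59.2 q6 0.27
t12.38 [555.8 237.6  85.4] F [-0.1 -0.2  0.7] w28.3 g59.3 q6 0.27
t12.63 [555.9 237.6  83.5] F [-0.2  0.5  2.9] w28.3 g59.5 q6 0.27
t12.88 [555.9 237.6  81.4] F [-0.2  0.1  3.4] w28.4 g59.6 q6 0.27
t13.13 [555.8 237.6  79.3] F [0.3 0.4 4.9] w27.8 g59.7 q6 0.27
t13.38 [555.8 237.6  77.3] F [0.5 0.5 5.5] w28.4 g59.7 q6 0.27
t13.63 [555.8 237.6  75.5] F [1.1 0.3 5.9] w28.5 g59.8 q6 0.27
t13.88 [555.8 237.6  73.6] F [0.2 0.6 6.5] w28.4 g59.9 q6 0.27
t14.13 [555.8 237.6  73.3] F [0.9 1.1 7.3] w28.6 g59.9 q6 0.27
t14.38 [555.9 237.6  72.9] F [0.9 0.7 6.8] w28.2 g59.9 q6 0.27
t14.63 [555.9 237.6  72.6] F [0.1 0.1 6.7] w28.1 g59.9 q6 0.27
t14.88 [555.9 237.6  72.2] F [ 0.3 -0.2  6.3] w28.5 g59.9 q6 0.27
t15.13 [555.9 237.6  71.8] F [-0.6  0.6  6.3] w28.7 g59.9 q6 0.27
t15.38 [555.9 237.6  71.4] F [0.4 0.2 7.3] w28.4 g59.9 q6 0.27
t15.63 [555.9 237.6  71.1] F [-0.1  1.   7.1] w28.2 g59.9 q6 0.27
t15.88 [555.9 237.6  70.7] F [-0.2  0.8  8. ] w28.7 g59.9 q6 0.27
t16.13 [555.9 237.6  70.3] F [-0.5 -0.   8.1] w28.5 g59.9 q6 0.27
t16.38 [555.9 237.6  69.9] F [ 0.4 -0.1  7.7] w28.4 g59.9 q6 0.27
t16.63 [555.9 237.6  69.6] F [-1.1  0.6  8. ] w28.1 g59.9 q6 0.27
t16.88 [555.9 237.6  69.4] F [-1.4  0.1 10.2] w28.6 g60.5 q6 0.27
t17.13 [555.9 237.6  69.4] F [-2.6 -1.1 12.6] w28.4 g60.6 q6 0.27
t17.38 [555.9 237.6  69.4] F [-3.6 -1.1 13.9] w28.3 g60.7 q6 0.27
t17.63 [556.  237.6  69.4] F [-5.2 -2.1 16.2] w28.5 g61.0 q6 0.27
t17.88 [556.  237.6  69.4] F [-6.5 -2.6 19.6] w28.5 g61.3 q6 0.27
t18.13 [556.  237.6  69.3] F [-8.  -1.8 22.5] w28.7 g61.5 q6 0.27
t18.43 [556.  237.6  69.4] F [-7.7 -2.4 22.3] w28.4 g61.5 q6 0.27
66.1999999999999 24.591340738742538
```

The stop came at TCP z = 69.4, as predicted. The push is about 24.6 N, of which roughly 14 N bears on the ring beyond the spring. One last look before handing in.

Run:
```python
from h import *
T=ctrl.get_state()['ee_pos']; n="side"
p,d=vision.grab_frame(n);P=cloud(n,d);H,S,V=cv2.split(cv2.cvtColor(p,cv2.COLOR_RGB2HSV))
near=np.hypot(P[...,0]-555.5,P[...,1]-237.5)<34
t=P[near&(S<70)&(V>70)&(P[...,2]>53)&(P[...,2]<60)]
A=np.c_[t[:,:2]-t[:,:2].mean(0),np.ones(len(t))];k=np.linalg.lstsq(A,t[:,2],rcond=None)[0]
print(len(t),"tilt",k[:2],"z top(56)",k[2],np.median(t[:,2]),cv2.minEnclosingCircle(t[:,:2].astype(np.float32)))
cv2.imwrite("pics/c3.png",cv2.resize(p[220:390,120:280],(600,600),interpolation=cv2.INTER_CUBIC)[:,:,::-1])
```

```text
504 tilt [ 0.00739733 -0.00251121] z top(56) 55.95261441229871 55.9708534604232 ((557.0576782226562, 238.87155151367188), 31.726585388183594)
```

View pics/c3.png

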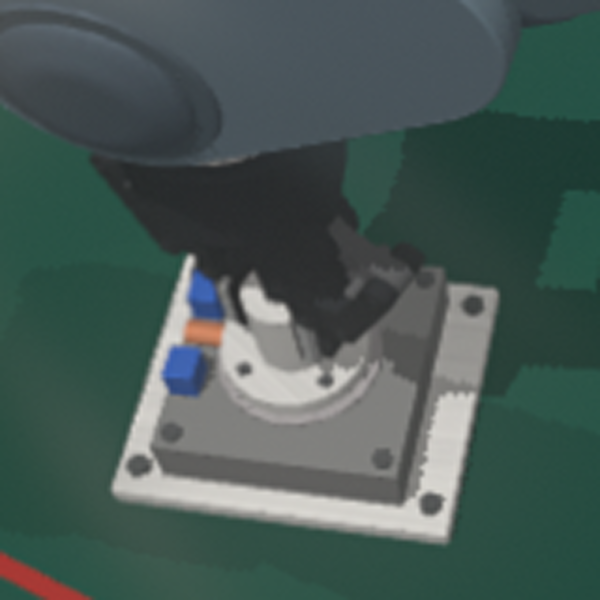

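The crop shows the copper port (205,332) between the two cheeks and the flange flat on the ring. The flange top measures 56.0 mm, as it should, with a tilt of about 0.008 rad.

```bash
python3 -c "
from rig import ctrl
print(ctrl.close_job())"
```

```text
the job is handed in; nothing more can be done
None
```

I handed the job in with the housing still gripped and pressed on the stop ring: about 25 N total push, flange flat (tilt about 0.008 rad), port in the gap; no verdict was returned.

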